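Set the speed control box by its edge thumbwheel

ROBOT

A 6-joint arm with a two-finger parallel gripper is mounted at the origin on the work surface; the furniture and walls round the work are solid. World frame = base frame: x ahead of the robot, y to its left, z up, the work surface at z = 0. Lengths are in mm, angles in rad, forces in N, time in s.
With the tool pointing down it reaches from about 350 to 775 mm from the base axis. Payload 5.5 kg.
Tool frame: the origin (TCP) lies midway between the tips of the shut fingers; the grasp point (between the pads) lies 19 mm behind it; z points along the fingers, y is the line along which they close (so a half turn about z gives the same grasp; the last joint's range is limited). The gripper opens to 85 mm and grips with 20 to 120 N. Pads are 22 mm wide; open, the fingers measure 114 mm over their backs; the gripper's body (76 mm by 85 mm) begins 54 mm behind the grasp point. The pads swing forward as they close: fully open they stand 13 mm farther back than shut.
Start: joints at [-1.304, 0.313, 0.046, 1.304, 0, 1.431], TCP at [227.512, -528.12, 231.323] pointing down, gripper open.
Joint ranges: [-2.76, 2.76], [-0.86, 1.69], [-1.03, 1.26], [-2.2, 2.34], [-1.47, 1.5], [-3.14, 3.14]. Speed limits (rad/s): [2.57, 2.57, 3.14, 3.14, 3.14, 3.14].

INTERFACE

Orientations are given as a unit quaternion [w, x, y, z].
In Python, from cell import arm, viewer gives the robot as it stands.
- The arm moves only by the shell command python3 -m jog 'ROWS' [FORCE]. ROWS is JSON, a list of rows, each a list of 5 numbers: the shift along the tool's x, y, z as a fraction of full scale, then the turn about the tool's z as a fraction of full scale, then the opening, from 0 (shut) to 1 (fully open). A call has 1 to 10 rows; each row is the pose to reach, as a shift and turn from the pose commanded when the call began, along the tool's axes at that moment; what a row does not reach only later rows make up. Full scale, the value 1, is 0.1 m for a shift and 120 degrees for a turn. A row lasts 1/8 s, in which the tool goes at most 62.5 mm and 10.7 degrees, less where a joint would pass 70% of its speed; a pose out of reach is approached as far as the arm can. A call with a number of a shift or a turn outside -1 to 1 is refused whole. A call with a gripper value outside its range is refused whole. The fingers move at their own pace and stop on an object; FORCE is the grip in N (left out, the last holds). Time passes only in rows, so rows that repeat a pose let the fingers close. It gives the time, the measured TCP pose, the force, the opening and the grip force at its end, in the units of the state.
- arm.get_state(): the state, without advancing time (a new reading comes with each control period).
- viewer.camera(name): name is "scene" or "side" or "wrist"; returns a dict with "image" (420x560x3 uint8, red, green, blue), "depth" (420x560 float32, mm along the optical axis (not along the pixel's ray), 0 where there is no reading), "camera_matrix" (3x3 intrinsics, pixels), "pose" (4x4, takes a point from camera to world coordinates). Camera axes: x right, y up, looking along -z (the intrinsics and any distortion apply to the point x, -y, -z); pixel columns grow to the right and rows downward; lengths in mm; the calibration is good to about 2 mm. A picture is of the moment at which its call begins.
- arm.hand_in(): hands the job in; it is judged then, once.
The state is a dict: "time": time; "qpos": joint angles; "qd": joint speeds; "effort": joint torques, N m; "tcp_pos": TCP position; "eef_rot": TCP orientation; "wrist_force": force on the tool from outside, world axes, zero at the start; "moment": the same for the moment, N m; "grip_width": opening from 0.0 (shut) to 1.0 (fully open); "grasp_force": force on a finger pad.
Only numpy, scipy, OpenCV 4.12 (cv2) and the standard library are available. Lean on these libraries where they do the work, as an engineer would, in place of code of your own. Each camera call takes 0.05 s, during which the arm holds its last target. There are 200 camera calls.

TASK

On the blue speed control box, slide the guard all the way to the right to uncover the thumbwheel, then roll the wheel with a fingertip, pressing only lightly because it rides on a delicate spring, until the red needle points at the green marker (not the yellow one). Then slide the guard fully shut over the wheel again without upsetting the setting. Leave the small tin, the glue bottle and the spanner where they are.

Things in the scene. Friction and masses are not known exactly. Their poses are not given: they have to be found in the camera images.
- control_box: Blue box screwed to the bench, 150 (x) x 180 (y) x 60 mm high, aluminium top panel. Origin: centre of the underside; x points to the back of the box (away from the robot), y to its left; its yaw varies. Along the panel's left edge stands a gauge under a fixed clear hood, 124 (x) x 18 (y) x 48 mm high, centred at x = 0, y = 72 mm: white back plate, red needle, two markers.
- slot (a point): Centre of the slot (52 x 13 mm, long along x) in the panel, at panel height, x = 0, y = 0, z = 60 mm in the box; axes as the box. The thumbwheel (black, ribbed, radius 32 mm, 10 mm wide, axis along y) stands out of the slot by 4.5 to 12.5 mm in the middle, differently at each start: find its crown by touch.
- wheel_spring (a joint): How far the wheel is pressed down on its spring, m: 0 = free, stop at 0.006; stiffness 4 N/mm. A press of some 5 to 8 N on the crown (1.2 to 2 mm) lets a fingertip roll the wheel without slipping. More than 12 N (3 mm) harms it.
- wheel (a joint): Angle of the thumbwheel, rad, stops at +-1.1. It grows as the crown is rolled away from the robot (box +x). The rim moves 32 mm per rad. Friction of about 1.5 N at the rim; it stays where it is left. Up to about 37 mm of rolling is needed, which may take several short strokes.
- needle_tip (a point): Tip of the red needle, a 60 mm arm fixed to the wheel's axle at its other end and turning with the wheel: upright at wheel angle 0, leaning away from the robot as the angle grows. Seen along the box's x axis the tip stands 60 mm x sin(wheel angle) from the slot's centre. It is out of reach under the hood.
- green_marker: Green upright strip, 8 (x) x 4 (y) x 32 mm high, fixed in the gauge just behind the needle's path; origin at the centre of its foot, axes as the box. The needle's tip must end level with it along the box's x axis. It stands towards the front or the back, 34 to 48 mm from the gauge's middle.
- yellow_marker: Yellow strip of the same size, another speed's mark on the other half of the gauge; not wanted now.
- guard (a joint): Sliding guard over the wheel, m: 0 = shut (wheel covered), 0.055 = fully open at its stop, sliding to the right (box -y). Sliding friction about 1.5 N, stays where it is left.
- guard_fin (a point): Top centre of the guard's orange grip fin, 94 mm above the bench. The fin is 30 (x) x 10 (y) mm and stands 19 mm above the grey cover, which is 60 (x) x 36 (y) mm and whose top is 15 mm above the panel. The fin lies centrally on the cover and moves with it.
- tin_small: Small tin, 41 x 41 x 50 mm, stands to the right of the box; origin at the centre of its underside.
- glue_white: White glue bottle with a red cap, 32 x 33 x 84 mm, stands to the left of the box; origin at the centre of its underside.
- spanner: Spanner, 36 x 190 x 6 mm, lies in front of the box; origin at its underside's centre.
Mind the look-alikes: they are no part of the job. There is more than one size of the control_box; the one meant has the size given above. Of the things that look like the tin_small, the smaller one is meant.

How it is judged:
By the outcome, as a careful person would: the job done as asked, in the order asked, and still so for the second after the job is handed in, with the robot touching nothing.
It also fails if it takes over 58 s, if anything falls off the work surface, if the arm or the gripper's body presses on something with over 40 N, if the wrist force passes 120 N, or if a joint passes its speed limit or range.

## Working session

There is one attempt and no reset: what is moved stays moved. The work goes in short steps, Python scripts to look and compute and a shell command to move; the robot and the scene stay as the last step left them, time stands still between calls to the robot, and variables do not carry over. Pictures are saved under pics/ and viewed, at most 13 in all, crops included, and the job is handed in when it is done.

```bash
ls; mkdir -p pics
cat > h.py <<'E'
import numpy as np, cv2
from cell import arm, viewer
def cam(n):
    c=viewer.camera(n); np.savez('last_'+n+'.npz',**{k:np.asarray(v) for k,v in c.items()}); return c
def pts(c):
    d=np.asarray(c['depth'],float); K=np.asarray(c['camera_matrix']); P=np.asarray(c['pose'])
    v,u=np.mgrid[:d.shape[0],:d.shape[1]]
    x=(u-K[0,2])/K[0,0]*d; y=(v-K[1,2])/K[1,1]*d
    w=np.stack([x,-y,-d],-1)@P[:3,:3].T+P[:3,3]; w[d==0]=np.nan; return w
E
python3 - <<'E'
from h import *
im=[]
for n in ('scene','side'):
    c=cam(n); cv2.imwrite(f'pics/{n}0.png',c['image'][:,:,::-1]); print(n,np.round(c['pose'],2).tolist(),np.round(c['camera_matrix'],1).tolist())
print(arm.get_state())
E
```

```text
pics
scene [[-0.6, 0.62, -0.5, -123.36], [-0.8, -0.45, 0.4, 477.93], [0.02, 0.64, 0.77, 1027.65], [0.0, 0.0, 0.0, 1.0]] [[460.5, 0.0, 274.1], [0.0, 460.5, 210.4], [0.0, 0.0, 1.0]]
side [[-0.18, 0.67, -0.72, -284.31], [-0.98, -0.11, 0.14, 164.02], [0.02, 0.73, 0.68, 822.08], [0.0, 0.0, 0.0, 1.0]] [[457.5, 0.0, 276.3], [0.0, 457.5, 212.5], [0.0, 0.0, 1.0]]
{'time': 0.1, 'qpos': array([-1.30361093e+00,  3.13912657e-01,  4.51304430e-02,  1.30359532e+00,
        2.70588214e-05,  1.43121917e+00]), 'qd': array([ 3.08325844e-05, -6.07061569e-04,  2.48762131e-03,  1.49523451e-04,
       -1.04162657e-03, -3.39625883e-04]), 'effort': array([ 1.58965020e-03, -4.81730139e+01,  2.99241167e+01,  1.28676044e-02,
       -1.60422178e-04,  2.38392580e-06]), 'tcp_pos': array([ 227.38715743, -527.65710021,  230.52070849]), 'eef_rot': array([-7.89858966e-04,  9.79388916e-01,  2.01981992e-01, -3.69077647e-05]), 'wrist_force': array([ 0.84709687, -0.06998102,  0.41994054]), 'moment': array([-0.00125851,  0.01310218, -0.03382892]), 'grasp_force': 0.0, 'grip_width': 1.0043948653176142}
```

View pics/scene0.png

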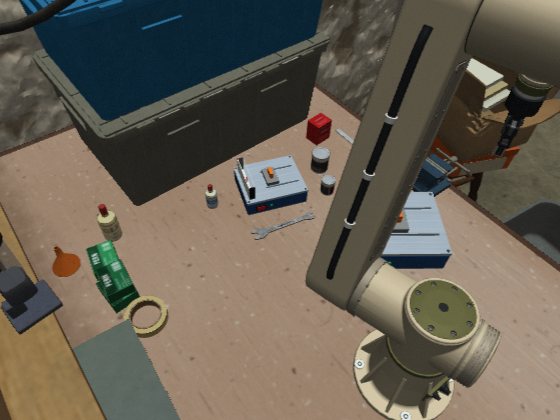

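View pics/side0.png

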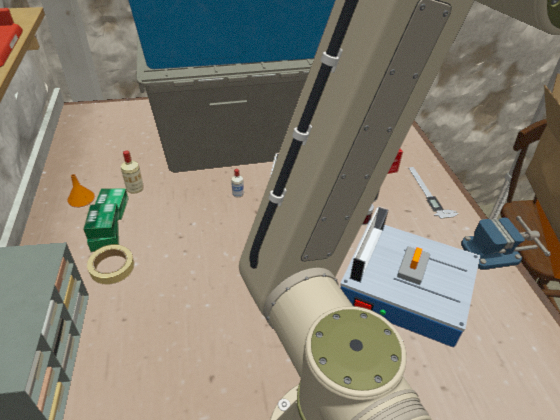

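The scene view shows one box at (270,183), with the glue at (211,197), the spanner at (285,226), and two tins at (320,160) and (328,185). A second, bigger-looking box sits at (410,230), partly behind the arm. I'll measure both.

```bash
cat > m.py <<'E'
from h import *
import sys
def load(n): return dict(np.load('last_'+n+'.npz'))
def comp(c,x0,x1,y0,y1):
    w=pts(c); im=c['image']; hsv=cv2.cvtColor(im,cv2.COLOR_RGB2HSV)
    return w[y0:y1,x0:x1],hsv[y0:y1,x0:x1],im[y0:y1,x0:x1]
E
python3 - <<'E'
from m import *
c=load('scene')
for nm,b in (('A',(225,315,145,215)),('B',(385,460,185,275))):
    w,h,im=comp(c,*b); z=w[...,2]
    m=(abs(z-60)<6)
    n,l,st,ce=cv2.connectedComponentsWithStats(m.astype(np.uint8)); k=1+st[1:,4].argmax(); m=l==k
    p=w[m][:,:2].astype(np.float32); r=cv2.minAreaRect(p); print(nm,m.sum(),r,np.median(w[m][:,2]))
    o=(h[...,0]>5)&(h[...,0]<20)&(h[...,1]>180)&(h[...,2]>150)&(z>70); print('fin',o.sum(),np.round(np.nanmean(w[o],0),1), np.round(np.nanmax(w[o],0),1),np.round(np.nanmin(w[o],0),1))
    for s,(a,bb) in {'green':(40,80),'yellow':(24,34),'red':(0,4)}.items():
        q=(h[...,0]>=a)&(h[...,0]<=bb)&(h[...,1]>130)&(h[...,2]>80)&(z>58); print(s,q.sum(),np.round(np.nanmedian(w[q],0),1) if q.any() else '')
w=pts(c);
for n,(u,v) in {'glue':(211,190),'t1':(320,155),'t2':(328,181),'sp':(285,226)}.items(): print(n,np.round(w[v,u],1))
i=cv2.resize(c['image'][130:250,180:360],None,fx=4.4,fy=4.4,interpolation=cv2.INTER_CUBIC); cv2.imwrite('pics/cropA.png',i[:,:,::-1])
E
```

```text
A 1877 ((613.89990234375, -83.80696105957031), (182.49261474609375, 158.00949096679688), 71.12553405761719) 59.76166568429608
fin 22 [613.8 -81.3  93.2] [629.  -74.4  96.7] [600.5 -88.6  89.7]
green 0 
yellow 0 
red 1 [617.9  -2.8 109.6]
B 161 ((170.90896606445312, -216.9439239501953), (161.96775817871094, 7.113826274871826), 54.33333969116211) 60.17804446412629
fin 10 [ 244.2 -199.1  174.3] [267.5 -51.9 356.2] [ 167.  -239.6  126.3]
green 1 [135.9 -16.4 266.4]
yellow 0 
red 0 
glue [664.3  85.   71.6]
t1 [ 599.3 -260.5   64.7]
t2 [ 515.7 -222.5   45.5]
sp [480.9 -37.7   6.1]
```

View pics/cropA.png

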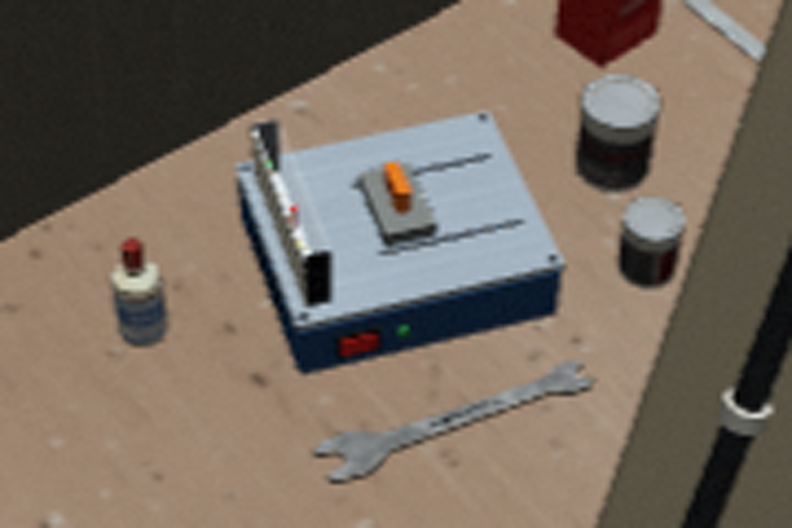

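Box A measures 158 x 182 mm with its panel at z 60 and fin at z 93, so it is the 150x180 one. Its yaw is about -19°. The green marker appears to be at the back (crop 268,163), with the needle near (293,213). I'll head there now.

```bash
cat > go.py <<'E'
# prints fractions (x,y,z,turn) to reach world target x y z [yaw deg of tool x]
from h import *
import sys
from scipy.spatial.transform import Rotation as R
s=arm.get_state(); q=s['eef_rot']; M=R.from_quat([q[1],q[2],q[3],q[0]]).as_matrix()
t=np.array([float(a) for a in sys.argv[1:4]]); d=M.T@(t-s['tcp_pos'])/100
y=np.degrees(np.arctan2(M[1,0],M[0,0])); tr=-(float(sys.argv[4])-y)/120 if len(sys.argv)>4 else 0
print('frac',np.round(d,3),'turn',round(tr,3),'yaw',round(y,2),'t',s['time'],'tcp',np.round(s['tcp_pos'],1),'F',np.round(s['wrist_force'],2),'g',round(s['grip_width'],2))
E
python3 -m jog '[[0.5,-0.25,0,0.08,1],[1,-0.5,0,0.17,0.8],[1,-0.5,0,0.26,0.5],[1,-0.5,0,0.352,0.5]]'
python3 go.py 614 -82 231 -18.9
```

```text
time: 0.6
tcp_pos: [300.2, -441.6, 231.1]
eef_rot: [-0.0, 0.987, -0.161, -0.0]
wrist_force: [0.0, -0.6, -0.3]
grip_width: 0.501
grasp_force: 0.0
frac [ 1.830e+00 -4.408e+00  1.000e-03] turn 0.003 yaw -18.56 t 0.6 tcp [ 300.2 -441.6  231.1] F [ 0.05 -0.6  -0.32] g 0.5
```

```bash
python3 -m jog '[[0.2,-0.5,0,0,0.5],[0.4,-1,0,0,0.5]]' >/dev/null
python3 -m jog '[[0.2,-0.5,0,0,0.5],[0.4,-1,0,0,0.5]]'>/dev/null
python3 -m jog '[[0.2,-0.5,0,0,0.5],[0.4,-1,0,0,0.5]]' >/dev/null
python3 -m jog '[[0.2,-0.5,0,0,0.5],[0.4,-1,0,0,0.5],[0.4,-1,0,0,0.5]]'
python3 go.py 614 -82 231 -18.9
python3 - <<'E'
from h import *
for n in('wrist',):
    c=cam(n); cv2.imwrite('pics/w1.png',c['image'][:,:,::-1]); print(np.round(c['pose'],2).tolist())
E
```

```text
time: 1.72
tcp_pos: [578.6, -110.1, 230.3]
eef_rot: [-0.0, 0.988, -0.157, -0.0]
wrist_force: [-0.2, -0.6, -0.2]
grip_width: 0.499
grasp_force: 0.0
frac [ 0.249 -0.377 -0.007] turn 0.007 yaw -18.02 t 1.725 tcp [ 578.6 -110.1  230.3] F [-0.17 -0.65 -0.19] g 0.5
[[-0.31, 0.92, 0.25, 642.8], [-0.95, -0.3, -0.08, -129.85], [0.0, -0.26, 0.96, 373.9], [0.0, 0.0, 0.0, 1.0]]
```

View pics/w1.png

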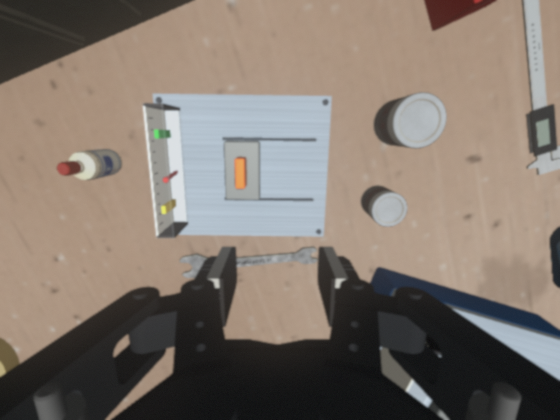

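The wrist view shows green at the back (161,133), yellow at the front (167,208), the needle at (170,177), the fin at (240,172), and the panel between x 155–330 and y 95–236.

```bash
cat > meas.py <<'E'
from h import *
import json,os
def box(c):
    w=pts(c); m=np.zeros(w.shape[:2],bool); m[80:245,140:345]=True
    m&=abs(w[...,2]-60)<5
    n,l,st,ce=cv2.connectedComponentsWithStats(m.astype(np.uint8)); m=l==1+st[1:,4].argmax()
    return cv2.minAreaRect(w[m][:,:2].astype(np.float32)), np.median(w[m][:,2]), [np.round(cv2.boundingRect(m.astype(np.uint8)))]
def colours(c,org,yaw,zpl=None):
    w=pts(c); h=cv2.cvtColor(c['image'],cv2.COLOR_RGB2HSV); ca,sa=np.cos(yaw),np.sin(yaw); out={}
    K=c['camera_matrix'];P=c['pose']
    wb=np.stack([(w[...,0]-org[0])*ca+(w[...,1]-org[1])*sa,-(w[...,0]-org[0])*sa+(w[...,1]-org[1])*ca,w[...,2]],-1)
    for s,(a,b) in {'green':(40,80),'yellow':(22,34),'fin':(6,18),'red':(0,5),'red2':(174,180)}.items():
        near=(abs(wb[...,0])<80)&(abs(wb[...,1])<95)&(wb[...,2]>55)
        q=(h[...,0]>=a)&(h[...,0]<=b)&(h[...,1]>130)&(h[...,2]>70)&near
        if q.sum()>2:
            v,u=np.nonzero(q); p=wb[q]
            r=lambda u,v,z:None
            print(s,q.sum(),'uv',np.round([u.mean(),v.mean()],1),'med',np.round(np.median(p,0),1),'lo',np.round(np.percentile(p,5,axis=0),1),'hi',np.round(np.percentile(p,95,axis=0),1))
E
python3 - <<'E'
from meas import *
c=dict(np.load('last_wrist.npz')); r=box(c); print(r)
(cx,cy),(a,b),an=r[0]; 
yaw=np.radians(an-90 if a>b else an); print(np.degrees(yaw)); colours(c,(cx,cy),yaw)
E
```

```text
(((616.862060546875, -83.25035095214844), (180.2587432861328, 150.50579833984375), 71.31602478027344), np.float64(61.11214075334124), [array([152,  94, 179, 143])])
-18.683975219726562
green 9 uv [156.4 133.2] med [ 37.2  69.9 108.3] lo [ 35.5  69.4 107.9] hi [ 38.5  70.7 109.6]
yellow 17 uv [164. 209.] med [-32.3  69.6 108.5] lo [-34.3  68.5 107.7] hi [-29.7  70.9 109.7]
fin 270 uv [239.9 172.4] med [ 1.7 -1.  94.9] lo [-11.7  -4.7  93. ] hi [13.9  2.9 96.1]
red 9 uv [165.1 179.3] med [ -3.5  66.3 108.8] lo [ -5.1  65.1 107.2] hi [ -2.6  67.3 109. ]
```

```bash
python3 go.py 617.7 -84.1 80 -18.7
```

```text
frac [ 0.298 -0.387  1.503] turn 0.005 yaw -18.13 t 1.775 tcp [ 577.6 -111.6  230.4] F [-0.48 -0.09 -1.23] g 0.5
```

```bash
python3 -m jog '[[0.15,-0.2,0,0,0.5],[0.3,-0.39,0.1,0.005,0.5],[0.3,-0.39,0.5,0.005,0.5],[0.3,-0.39,1,0.005,0.5],[0.3,-0.39,1,0.005,0.5],[0.3,-0.39,1,0.005,0.5]]'
python3 go.py 617.7 -84.1 80 -18.7
```

```text
time: 2.52
tcp_pos: [613.3, -103.1, 132.5]
eef_rot: [-0.007, 0.989, -0.15, 0.001]
wrist_force: [-0.5, 0.3, 0.6]
grip_width: 0.5
grasp_force: 0.0
frac [-0.014 -0.187  0.527] turn 0.012 yaw -17.24 t 2.525 tcp [ 613.3 -103.1  132.5] F [-0.49  0.25  0.65] g 0.5
```

```bash
python3 -m jog '[[0,0,0,0,0.5],[0,0,0,0,0.5]]'
python3 go.py 617.7 -84.1 80 -18.7; python3 -c "
from h import *
print(np.round(arm.get_state()['qpos'],3))"
```

```text
time: 2.78
tcp_pos: [613.9, -102.6, 133.3]
eef_rot: [-0.007, 0.989, -0.149, 0.003]
wrist_force: [1.0, -0.1, 0.2]
grip_width: 0.498
grasp_force: 0.0
frac [-0.021 -0.181  0.536] turn 0.013 yaw -17.2 t 2.775 tcp [ 613.9 -102.6  133.3] F [ 1.03 -0.14  0.15] g 0.5
[-0.301  0.443 -0.006  1.119  0.014  3.141]
```

Joint 6 is at its limit. I'll turn the tool a quarter the other way, so tool x lies along box +y, and push the fin with shut fingers from its left side.

```bash
python3 go.py 624.9 -62.8 133 71.3
python3 -m jog '[[0,-0.1,0,-0.08,0],[0,-0.2,0,-0.16,0],[0,-0.3,0,-0.25,0],[0,-0.4,0,-0.33,0],[-0.02,-0.41,0,-0.42,0],[-0.02,-0.41,0,-0.5,0],[-0.02,-0.41,0,-0.59,0],[-0.02,-0.41,0,-0.67,0],[-0.02,-0.41,0,-0.738,0],[-0.02,-0.41,0,-0.738,0]]'
python3 go.py 624.9 -62.8 80 71.3
```

```text
frac [-0.013 -0.413  0.009] turn -0.737 yaw -17.2 t 2.775 tcp [ 613.9 -102.6  133.3] F [ 1.03 -0.14  0.15] g 0.5
time: 4.03
tcp_pos: [623.5, -62.5, 132.8]
eef_rot: [-0.004, 0.813, 0.583, 0.006]
wrist_force: [-0.1, -0.3, -0.0]
grip_width: 0.002
grasp_force: 0.0
frac [-0.006  0.014  0.528] turn -0.0 yaw 71.29 t 4.025 tcp [623.5 -62.5 132.8] F [-0.06 -0.25 -0.05] g 0.0
```

```bash
python3 -m jog '[[0,0.014,0.3,0,0],[0,0.014,0.53,0,0],[0,0.014,0.53,0,0],[-0.06,0.014,0.53,0,0],[-0.16,0.014,0.53,0,0],[-0.26,0.014,0.53,0,0],[-0.36,0.014,0.53,0,0],[-0.46,0.014,0.53,0,0],[-0.56,0.014,0.53,0,0],[-0.58,0.014,0.53,0,0]]'
python3 go.py 624.9 -62.8 80 71.3
```

```text
time: 5.28
tcp_pos: [605.7, -118.0, 78.0]
eef_rot: [-0.004, 0.813, 0.583, 0.005]
wrist_force: [0.8, 1.8, 0.9]
grip_width: -0.003
grasp_force: 0.8
frac [ 0.585  0.005 -0.012] turn 0.0 yaw 71.31 t 5.275 tcp [ 605.7 -118.    78. ] F [0.76 1.77 0.91] g -0.0
```

Friction of about 1.9 N is felt, so the guard is moving. Next I'll push on to the stop in small rows.

```bash
for i in 1; do python3 -m jog '[[-0.02,0,0,0,0],[-0.035,0,0,0,0],[-0.035,0,0,0,0]]'; python3 go.py 624.9 -62.8 80 71.3; done
```

```text
time: 5.65
tcp_pos: [604.7, -120.4, 77.9]
eef_rot: [-0.004, 0.812, 0.583, 0.005]
wrist_force: [0.9, 0.0, -0.4]
grip_width: 0.002
grasp_force: 0.3
frac [ 0.611  0.007 -0.013] turn 0.001 yaw 71.38 t 5.65 tcp [ 604.7 -120.4   77.9] F [ 0.86  0.04 -0.43] g 0.0
```

```bash
for i in 1 2; do python3 -m jog '[[-0.015,0,0,0,0],[-0.03,0,0,0,0]]' | grep wrist; python3 go.py 624.9 -62.8 80 71.3; done
```

```text
wrist_force: [4.1, 8.8, 0.6]
frac [ 0.622  0.008 -0.01 ] turn 0.001 yaw 71.44 t 5.9 tcp [ 604.4 -121.5   77.9] F [4.06 8.85 0.61] g 0.0
wrist_force: [8.0, 17.4, 1.3]
frac [ 0.624  0.01  -0.005] turn 0.002 yaw 71.56 t 6.15 tcp [ 604.3 -121.7   78. ] F [ 8.02 17.44  1.3 ] g 0.0
```

Hard stop reached, so the guard is open. I'll back off, rise and take a wrist view of the gauge.

```bash
python3 -m jog '[[0.08,0,0,0,0],[0.08,0,-0.4,0,0],[0.0,0,-0.8,0,0],[-0.3,0,-0.8,0,0],[-0.35,0,-0.8,0,0],[-0.35,0,-0.8,0,0]]' | head -2
python3 - <<'E'
from meas import *
c=cam('wrist'); P=c['pose']; print(np.round(P,2).tolist(), np.round(c['camera_matrix'],1).tolist())
cv2.imwrite('pics/w2.png',c['image'][:,:,::-1]); colours(c,(616.9,-83.3),np.radians(-18.7))
E
```

```text
time: 6.9
tcp_pos: [590.8, -160.5, 156.8]
[[0.95, 0.31, 0.08, 612.65], [-0.32, 0.92, 0.24, -98.67], [-0.0, -0.25, 0.97, 301.33], [0.0, 0.0, 0.0, 1.0]] [[290.9, 0.0, 276.9], [0.0, 290.9, 211.3], [0.0, 0.0, 1.0]]
fin 511 uv [276.6 189.8] med [ -0.3 -54.2  94.9] lo [-12.5 -58.6  92.7] hi [ 12.7 -50.3  96.1]
red 13 uv [487.4 347.3] med [ 55.9 -69.4 236.6] lo [ 54.5 -70.1 234.5] hi [ 57.3 -69.  238.3]
red2 6 uv [492.5 349.8] med [ 57.2 -69.9 237. ] lo [ 55.9 -70.1 235.8] hi [ 57.7 -69.6 237.5]
```

View pics/w2.png

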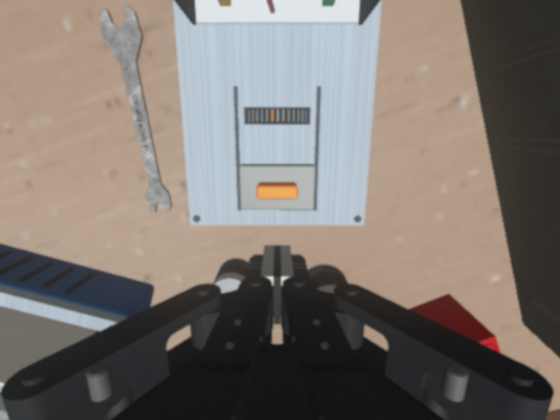

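The slot and wheel are at (277,115), the wheel uncovered, with its orange mark slightly front of centre. The guard is open, fin at (277,190). The gauge is cut off at the top, so I'll look again on the way to the wheel.

```bash
python3 -m jog '[[0.2,0,0,0,0],[0.4,0,0,0,0],[0.4,0,0,0,0]]' | head -2
cat > gauge.py <<'E'
# ray-cast gauge colours onto a vertical plane y=yp in the box frame
from meas import *
import sys
def gauge(c,org=(616.9,-83.3),yaw=np.radians(-18.7),yps=(62,66,70)):
    h=cv2.cvtColor(c['image'],cv2.COLOR_RGB2HSV); K=c['camera_matrix'];P=np.array(c['pose'])
    Rz=np.array([[np.cos(yaw),np.sin(yaw),0],[-np.sin(yaw),np.cos(yaw),0],[0,0,1]])
    o=Rz@(P[:3,3]-np.array([org[0],org[1],0])); print('cam in box',np.round(o,1))
    v,u=np.mgrid[:420,:560]
    D=np.stack([(u-K[0,2])/K[0,0],-(v-K[1,2])/K[1,1],-np.ones(u.shape)],-1)@(Rz@P[:3,:3]).T
    X=lambda yp:o+D*((yp-o[1])/D[...,1])[...,None]
    p=X(66); roi=(abs(p[...,0])<62)&(p[...,2]>58)&(p[...,2]<112)&(D[...,1]>0)
    for s,t in {'green':lambda H:(H>40)&(H<80),'yellow':lambda H:(H>21)&(H<35),'red':lambda H:(H<6)|(H>172)}.items():
        q=t(h[...,0])&(h[...,1]>110)&(h[...,2]>60)&roi
        if not q.sum(): print(s,0); continue
        print(s,q.sum(),[int(a) for a in cv2.boundingRect(q.astype(np.uint8))],*[(yp,np.round(np.percentile(X(yp)[q],[3,50,97],axis=0)[:,[0,2]],1).tolist()) for yp in yps])
        if s=='red':
            x=X(64)[q]; f=np.polyfit(x[:,2],x[:,0],1); print('  lean rad',round(float(np.arctan(f[0])),3),'top x,z',np.round(x[x[:,2]>np.percentile(x[:,2],90)].mean(0),1))
if __name__=='__main__':
    c=cam('wrist'); gauge(c); i=c['image'][:220]
    cv2.imwrite('pics/'+sys.argv[1],cv2.resize(i[:, 80:480],None,fx=2,fy=2,interpolation=cv2.INTER_CUBIC)[:,:,::-1])
E
python3 gauge.py w3.png
```

```text
time: 7.32
tcp_pos: [604.8, -119.7, 157.9]
cam in box [  0.6  27.2 302.4]
green 0
yellow 0
red 0
```

View pics/w3.png

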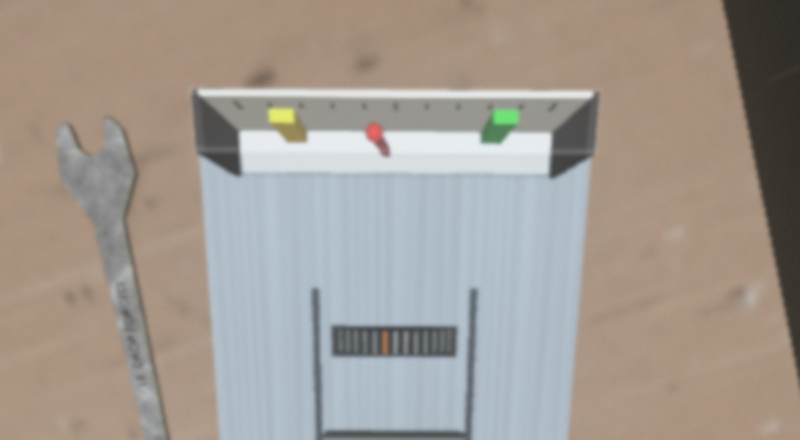

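Clear view of the gauge in this crop: green top at (506,116), yellow (282,115), needle tip (374,131), slot centre (394,341). On a plane near z≈96 the green stands at x≈+36 and the needle tip at about -6. That means roughly 24 mm of rolling away from the robot.

```bash
python3 go.py 611.5 -82.5 76 71.3
```

```text
frac [ 0.373 -0.055  0.824] turn 0.002 yaw 71.53 t 7.375 tcp [ 604.6 -120.7  157.9] F [-0.6  -0.37 -0.14] g -0.0
```

```bash
python3 -m jog '[[0.2,-0.055,0.2,0,0],[0.37,-0.055,0.5,0,0],[0.37,-0.055,0.75,0.002,0],[0.37,-0.055,0.82,0.002,0],[0.37,-0.055,0.82,0.002,0]]' | head -2
python3 go.py 611.5 -82.5 76 71.3
python3 -m jog '[[0,0,0.015,0,0],[0,0,0.03,0,0],[0,0,0.03,0,0]]' | grep -E "tcp|wrist"
```

```text
time: 8.0
tcp_pos: [611.0, -84.7, 76.5]
frac [ 0.022 -0.003  0.005] turn -0.002 yaw 71.12 t 8.0 tcp [611.  -84.7  76.5] F [ 0.2   0.54 -0.32] g -0.0
tcp_pos: [611.4, -84.7, 74.0]
wrist_force: [0.3, 0.6, -0.0]
```

```bash
for i in 1 2; do python3 -m jog '[[0.01,0,0.01,0,0],[0.01,0,0.01,0,0]]' | grep -E "tcp|wrist"; done
```

```text
tcp_pos: [611.5, -83.5, 72.5]
wrist_force: [0.3, -0.5, 0.4]
tcp_pos: [611.7, -82.5, 71.4]
wrist_force: [-0.8, 0.9, 1.1]
```

```bash
for i in 1 2; do python3 -m jog '[[0,0,0.01,0,0],[0,0,0.01,0,0]]' | grep -E "tcp|wrist"; done
```

```text
tcp_pos: [611.8, -82.6, 70.4]
wrist_force: [0.6, -0.3, 0.2]
tcp_pos: [611.8, -82.6, 69.4]
wrist_force: [0.3, -0.3, 0.1]
```

```bash
for i in 1 2; do python3 -m jog '[[0,0,0.01,0,0],[0,0,0.01,0,0]]' | grep -E "tcp|wrist"; done
```

```text
tcp_pos: [611.7, -82.6, 68.4]
wrist_force: [0.8, -0.4, 0.5]
tcp_pos: [611.8, -82.5, 67.4]
wrist_force: [-1.1, -0.2, -0.3]
```

```bash
python3 -m jog '[[0,0,0.01,0,0],[0,0,0.01,0,0]]' | grep -E "tcp|wrist"
```

```text
tcp_pos: [611.8, -82.5, 66.4]
wrist_force: [-0.3, -0.0, -0.7]
```

```bash
python3 -m jog '[[0,0,0.005,0,0],[0,0,0.01,0,0]]' | grep -E "tcp|wrist"
```

```text
tcp_pos: [611.9, -82.5, 65.5]
wrist_force: [0.6, -0.4, -0.7]
```

```bash
python3 -m jog '[[0,0,0.005,0,0],[0,0,0.01,0,0]]' | grep -E "tcp|wrist"
```

```text
tcp_pos: [611.9, -82.5, 64.5]
wrist_force: [1.5, 0.1, -0.4]
```

```bash
python3 -m jog '[[0,0,0.005,0,0],[0,0,0.005,0,0]]' | grep -E "tcp|wrist"
```

```text
tcp_pos: [611.9, -82.5, 64.2]
wrist_force: [-0.2, -0.3, 0.9]
```

```bash
python3 -m jog '[[0,0,0.005,0,0],[0,0,0.005,0,0]]' | grep -E "tcp|wrist"
```

```text
tcp_pos: [611.9, -82.5, 63.7]
wrist_force: [-1.3, 0.0, 1.6]
```

```bash
python3 -m jog '[[0,0,0.005,0,0],[0,0,0.005,0,0]]' | grep -E "tcp|wrist"
```

```text
tcp_pos: [611.9, -82.5, 63.3]
wrist_force: [-0.7, -0.8, 4.1]
```

Contact at about z 64.2, at the low end of the range. I'll press a little more and make the first stroke.

```bash
python3 -m jog '[[0,0,0.004,0,0],[0,0,0.004,0,0],[0,0.015,0.004,0,0],[0,0.03,0.004,0,0],[0,0.03,0.004,0,0]]' | grep -E "tcp|wrist"; python3 go.py 611.5 -82.5 76 71.3
```

```text
tcp_pos: [615.0, -83.6, 63.0]
wrist_force: [-1.4, -0.0, 5.4]
frac [ 0.001 -0.037 -0.13 ] turn -0.001 yaw 71.12 t 12.0 tcp [615.  -83.6  63. ] F [-1.35 -0.05  5.45] g 0.0
```

```bash
python3 -m jog '[[0,0.015,0.001,0,0],[0,0.03,0.001,0,0],[0,0.045,0.001,0,0],[0,0.06,0.001,0,0],[0,0.06,0.001,0,0]]' | grep -E "tcp|wrist"; python3 -m jog '[[0,0,-0.08,0,0],[0,-0.05,-0.08,0,0],[0,-0.13,-0.08,0,0],[0,-0.13,-0.08,0,0]]' | grep -E "tcp"; python3 go.py 611.5 -82.5 63 71.3; python3 gauge.py w4.png | head -1
```

```text
tcp_pos: [620.7, -85.5, 62.9]
wrist_force: [0.3, 0.1, 4.4]
tcp_pos: [606.8, -80.8, 70.1]
frac [-0.002  0.05   0.071] turn -0.001 yaw 71.14 t 13.125 tcp [606.8 -80.8  70.1] F [-0.78 -0.07  0.56] g -0.0
cam in box [ -9.3  64.7 214.7]
```

View pics/w4.png

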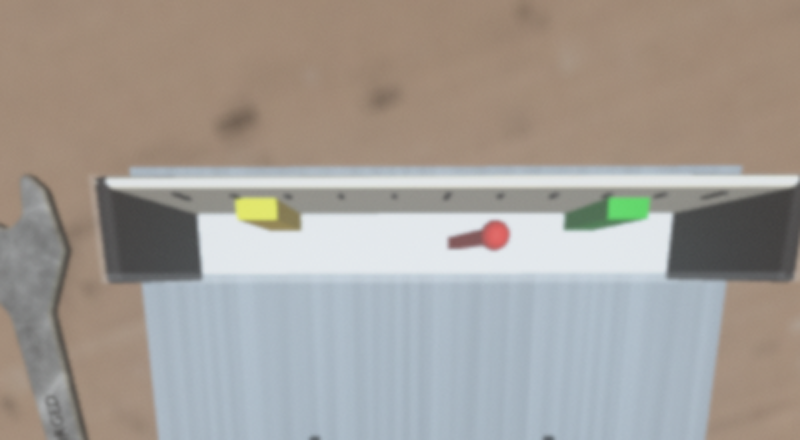

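Rolling works without slipping: the needle tip is at crop (495,235), green top at (628,208), yellow top at (256,208). Ray-casting gives the tip x≈11 and green x≈36.5, so about 15 mm more rolling.

```bash
python3 -m jog '[[0,0.05,0.03,0,0],[0,0.05,0.06,0,0],[0,0.05,0.067,0,0],[0,0.05,0.071,0,0],[0,0.05,0.071,0,0]]' | grep -E "tcp|wrist"
```

```text
tcp_pos: [613.4, -83.0, 63.9]
wrist_force: [1.1, -1.0, 1.8]
```

```bash
python3 -m jog '[[0,-0.01,0.008,0,0],[0,-0.01,0.008,0,0]]' | grep -E "tcp|wrist"
```

```text
tcp_pos: [612.4, -82.7, 63.2]
wrist_force: [2.0, -1.3, 4.9]
```

```bash
python3 -m jog '[[0,0,0.003,0,0],[0,0.015,0.003,0,0],[0,0.03,0.003,0,0],[0,0.045,0.003,0,0],[0,0.06,0.003,0,0],[0,0.075,0.003,0,0],[0,0.09,0.003,0,0],[0,0.1,0.003,0,0],[0,0.1,0.003,0,0]]' | grep -E "tcp|wrist"; python3 gauge.py w5.png | head -1; python3 go.py 611.5 -82.5 63 71.3
```

```text
tcp_pos: [620.5, -85.4, 62.5]
wrist_force: [-2.4, -0.1, 7.1]
cam in box [  5.1  64.7 207.1]
frac [-0.001 -0.094 -0.004] turn -0.001 yaw 71.13 t 15.225 tcp [620.5 -85.4  62.5] F [-1.18  0.68  6.93] g 0.0
```

View pics/w5.png

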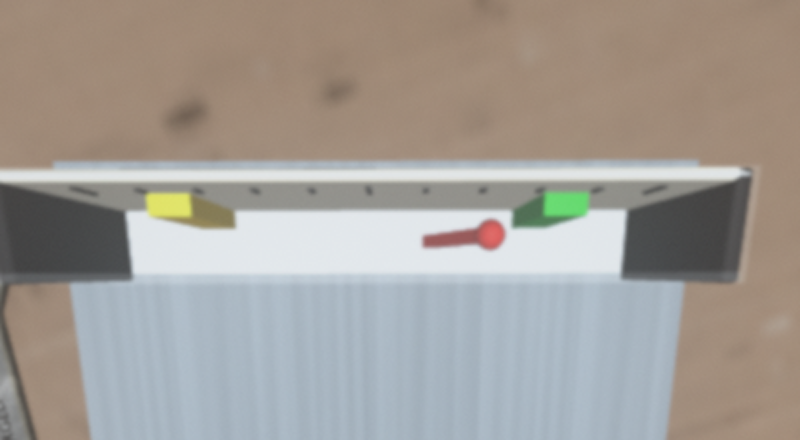

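Tip at crop (490,235) and green at (566,204), so the tip x is about 24 against green 36.6. One more stroke of about 8 mm is needed.

```bash
python3 -m jog '[[0,0,-0.06,0,0],[0,-0.05,-0.06,0,0],[0,-0.095,-0.06,0,0],[0,-0.095,-0.03,0,0],[0,-0.095,-0.01,0,0],[0,-0.095,-0.005,0,0],[0,-0.095,-0.005,0,0]]' | grep -E "tcp|wrist"
```

```text
tcp_pos: [612.6, -82.7, 63.2]
wrist_force: [-2.0, 0.6, 3.9]
```

```bash
python3 -m jog '[[0,0,0.005,0,0],[0,0.015,0.005,0,0],[0,0.03,0.005,0,0],[0,0.045,0.005,0,0],[0,0.06,0.005,0,0],[0,0.075,0.005,0,0],[0,0.075,0.005,0,0]]' | grep -E "tcp|wrist"
cat > tip.py <<'E'
# segment red needle / green strip in wrist image; compare tip and marker along box x
from h import *
import sys
c=cam('wrist'); P=np.array(c['pose']);K=c['camera_matrix'];h=cv2.cvtColor(c['image'],cv2.COLOR_RGB2HSV)
yaw=np.radians(-18.7);Rz=np.array([[np.cos(yaw),np.sin(yaw),0],[-np.sin(yaw),np.cos(yaw),0],[0,0,1]])
o=Rz@(P[:3,3]-np.array([616.9,-83.3,0]))
def X(u,v,z):
    d=Rz@P[:3,:3]@np.array([(u-K[0,2])/K[0,0],-(v-K[1,2])/K[1,1],-1]); return np.round(o+d*(z-o[2])/d[2],1)
def big(m):
    m=m.copy();m[220:]=0
    n,l,st,ce=cv2.connectedComponentsWithStats(m.astype(np.uint8));return l==1+st[1:,4].argmax()
g=big((h[...,0]>45)&(h[...,0]<75)&(h[...,1]>100)&(h[...,2]>170)); r=big(((h[...,0]<8)|(h[...,0]>172))&(h[...,1]>100)&(h[...,2]>60))
print('cam',np.round(o,1))
v,u=np.nonzero(g);print('green px',g.sum(),u.min(),u.max(),v.min(),v.max(),'x',X((u.min()+u.max())/2,(v.min()+v.max())/2,94))
b=r&(h[...,2]>175); v,u=np.nonzero(b);print('tip px',b.sum(),u.min(),u.max(),v.min(),v.max())
k=u>u.max()-12; ct=(np.median(u[k]),(v[k].min()+v[k].max())/2)
for z in (80,84,88): print(z,X(*ct,z), 'extreme',X(u.max(),ct[1],z))
i=c['image'][60:170]; cv2.imwrite('pics/'+sys.argv[1],cv2.resize(i[:,200:460],None,fx=3,fy=3,interpolation=cv2.INTER_CUBIC)[:,:,::-1])
E
python3 tip.py w6.png
```

```text
tcp_pos: [620.1, -85.2, 62.9]
wrist_force: [-0.4, -0.2, 5.7]
cam [  4.3  64.7 207.4]
green px 230 353 374 97 107 x [36.1 76.7 94. ]
tip px 245 316 362 113 124
80 [37.8 71.7 80. ] extreme [39.9 71.7 80. ]
84 [36.7 71.5 84. ] extreme [38.8 71.5 84. ]
88 [35.7 71.3 88. ] extreme [37.6 71.3 88. ]
```

View pics/w6.png

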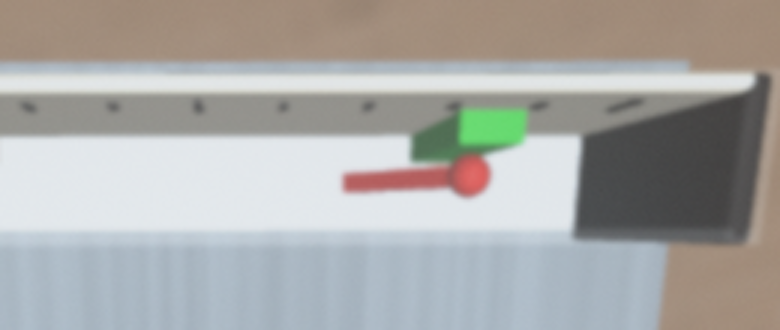

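The tip ball is at crop (469,175) and the green top at (492,128). With parallax corrected they look nearly level. I'll move the camera directly abreast of the green marker to remove the parallax and check.

```bash
python3 -m jog '[[0,0,-0.1,0,0],[0,0,-0.2,0,0],[0,0.16,-0.2,0,0],[0,0.32,-0.2,0,0],[0,0.32,-0.2,0,0],[0,0.32,-0.2,0,0]]' | grep -E "tcp|wrist"; python3 tip.py w7.png
```

```text
tcp_pos: [649.0, -95.5, 82.2]
wrist_force: [-0.7, -0.7, 0.9]
cam [ 35.3  64.3 226.8]
green px 166 272 288 102 111 x [36.4 76.7 94. ]
tip px 162 252 286 115 124
80 [37.5 72.  80. ] extreme [39.4 72.  80. ]
84 [37.4 71.8 84. ] extreme [39.3 71.8 84. ]
88 [37.4 71.6 88. ] extreme [39.2 71.6 88. ]
```

View pics/w7.png

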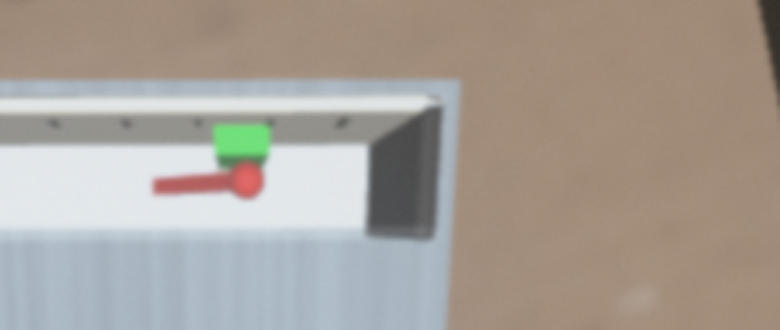

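Abreast of the marker, green centre is at crop u≈242 and the ball at 246, so the tip is 0.8–1 mm too far. I'll make a tiny back-roll.

```bash
python3 go.py 618.5 -84.9 63.2
python3 -m jog '[[0,-0.16,0,0,0],[0,-0.32,0,0,0],[0,-0.32,0.1,0,0],[0,-0.32,0.16,0,0],[0,-0.32,0.18,0,0],[0,-0.32,0.185,0,0],[0,-0.32,0.185,0,0]]' | grep -E "tcp|wrist"
```

```text
frac [-0.001 -0.321  0.191] turn 0 yaw 71.13 t 17.825 tcp [648.9 -95.4  82.2] F [-1.27 -0.07  0.39] g -0.0
tcp_pos: [619.5, -85.2, 63.9]
wrist_force: [-0.5, 0.1, 2.0]
```

```bash
python3 -m jog '[[0,0,0.008,0,0],[0,0,0.011,0,0],[0,-0.005,0.011,0,0],[0,-0.01,0.011,0,0],[0,-0.01,0.011,0,0]]' | grep -E "tcp|wrist"
python3 -m jog '[[0,0,-0.1,0,0],[0,0,-0.2,0,0],[0,0.16,-0.2,0,0],[0,0.33,-0.2,0,0],[0,0.33,-0.2,0,0],[0,0.33,-0.2,0,0]]' | grep -E "tcp|wrist"; python3 tip.py w8.png
```

```text
tcp_pos: [619.5, -85.1, 63.3]
wrist_force: [0.7, -0.4, 4.3]
tcp_pos: [648.8, -95.4, 82.6]
wrist_force: [0.1, 0.2, -0.3]
cam [ 35.1  64.4 227.1]
green px 165 273 289 102 111 x [36.6 76.7 94. ]
tip px 160 253 286 115 124
80 [37.2 72.1 80. ] extreme [39.2 72.1 80. ]
84 [37.2 71.9 84. ] extreme [39.1 71.9 84. ]
88 [37.1 71.7 88. ] extreme [38.9 71.7 88. ]
```

Now within about 0.5 mm. Next I'll close the guard from its right side.

```bash
python3 -m jog '[[0,0,-0.25,0,0],[-0.3,-0.2,-0.3,0,0],[-0.78,-0.31,-0.3,0,0],[-0.78,-0.31,-0.3,0,0],[-0.78,-0.31,-0.3,0,0]]' | grep -E "tcp"; python3 go.py 592.2 -158.3 79 71.3
```

```text
tcp_pos: [594.6, -159.6, 111.9]
frac [ 0.    -0.027  0.329] turn -0.002 yaw 71.09 t 20.75 tcp [ 594.6 -159.6  111.9] F [-0.56  0.42 -0.07] g 0.0
```

```bash
python3 -m jog '[[0,-0.027,0.2,0,0],[0,-0.027,0.33,0,0],[0,-0.027,0.33,0,0],[0.06,-0.027,0.33,0,0],[0.16,-0.027,0.33,0,0],[0.26,-0.027,0.33,0,0],[0.36,-0.027,0.33,0,0],[0.46,-0.027,0.33,0,0],[0.55,-0.027,0.33,0,0],[0.58,-0.027,0.33,0,0]]' | grep -E "tcp|wrist"; python3 -m jog '[[0.015,0,0,0,0],[0.03,0,0,0,0],[0.03,0,0,0,0]]' | grep -E "tcp|wrist"
```

```text
tcp_pos: [611.6, -103.0, 79.6]
wrist_force: [-0.1, -1.7, -0.1]
tcp_pos: [612.2, -100.8, 79.6]
wrist_force: [0.5, -0.1, 0.1]
```

```bash
python3 -m jog '[[0.015,0,0,0,0],[0.025,0,0,0,0],[0.025,0,0,0,0]]' | grep -E "tcp|wrist"
```

```text
tcp_pos: [612.6, -99.6, 79.6]
wrist_force: [-1.3, -4.6, 1.1]
```

```bash
python3 -m jog '[[0.02,0,0,0,0],[0.03,0,0,0,0],[0.03,0,0,0,0]]' | grep -E "tcp|wrist"
```

```text
tcp_pos: [612.7, -99.4, 79.6]
wrist_force: [-5.1, -13.4, 1.2]
```

The guard is against its shut stop (14 N). I'll back off, rise and make the final check.

```bash
python3 -m jog '[[-0.1,0,0,0,0],[-0.1,0,-0.3,0,0],[-0.1,0,-0.6,0,0],[-0.2,0.3,-0.8,0,0],[-0.2,0.35,-0.8,0,0],[-0.2,0.35,-0.8,0,0]]' | grep -E "tcp|wrist"; python3 tip.py w9.png; python3 -c "
from meas import *
c=dict(np.load('last_wrist.npz')); colours(c,(616.9,-83.3),np.radians(-18.7)); cv2.imwrite('pics/w10.png',c['image'][:,:,::-1])"
```

```text
tcp_pos: [639.7, -126.3, 158.0]
wrist_force: [-0.1, -0.2, -1.0]
cam [ 36.5  32.  302.6]
green px 64 273 283 64 69 x [36.7 76.4 94. ]
tip px 77 259 281 74 82
80 [36.  72.2 80. ] extreme [38.9 72.2 80. ]
84 [36.  71.5 84. ] extreme [38.8 71.5 84. ]
88 [36.1 70.8 88. ] extreme [38.8 70.8 88. ]
yellow 40 uv [167.  67.] med [-31.1  73.2 108.5] lo [-33.5  72.2 107.7] hi [-28.8  74.5 109.4]
fin 509 uv [228.5 181.9] med [ 0.9  0.4 95. ] lo [-11.7  -4.   93.6] hi [13.6  4.5 96.1]
red 22 uv [278.2  77.3] med [ 36.7  67.1 108.8] lo [ 35.5  66.  107.9] hi [ 37.9  68.3 110.2]
```

View pics/w10.png

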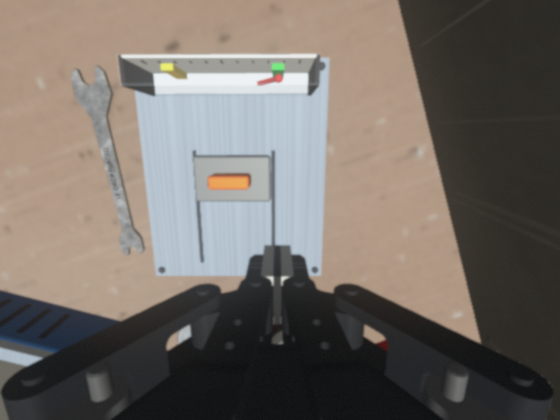

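The guard is shut, with the fin at (228,182) and box y≈0. The needle tip at (278,77) is level with green at (278,67). The tool is clear of everything.

```bash
python3 -c "
from cell import arm
print(arm.hand_in())"
```

```text
the job is handed in; nothing more can be done
None
```

The needle is set to the green marker (level to about 0.5 mm in the last close look), the guard is pushed fully shut against its stop, and the tin, glue and spanner were not touched; the job was handed in after about 24 s of robot time, with no verdict returned.

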